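# Gap and clamp the ferrite core that stands in the curing jig

## Robot

A 7-joint arm with a two-finger parallel gripper is mounted at the origin on a cart in front of the work surface, level with it; the furniture and walls round the work are solid. World frame = base frame: x ahead of the robot, y to its left, z up, the work surface at z = 0. Lengths are in mm, angles in rad, forces in N, time in s.
With the tool pointing down it reaches from about 400 to 900 mm from the base axis. Payload 5.6 kg.
Tool frame: the origin (TCP) lies midway between the tips of the shut fingers; the grasp point (between the pads) lies 19 mm behind it; z points along the fingers, y is the line along which they close (so a half turn about z gives the same grasp; the last joint's range is limited). The gripper opens to 92 mm and grips with 3 to 60 N. Pads are 20 mm wide; open, the fingers measure 128 mm over their backs; the gripper's body (75 mm by 189 mm) begins 69 mm behind the grasp point.
Start: joints at [-1.192, 0.468, -0.012, 1.603, 0.006, 1.071, -0.056], TCP at [266.153, 593.019, 214.592] pointing down, gripper open.
Joint ranges: [-2.53, 2.53], [-0.31, 2.02], [-1.57, 1.55], [0.28, 2.44], [-1.29, 4.43], [0.15, 1.84], [-2.92, 2.92]. Speed limits (rad/s): [2.57, 2.57, 3.14, 3.14, 3.14, 3.14, 3.14].

## Interface

Orientations are given as a rotation vector (axis times angle).
In Python, from cell import robot, grip, kin, viewer gives the robot as it stands. Calls block until the motion is done:
- robot.movep(position, orientation): joint-space move of the TCP to a pose.
- robot.servo_line(position, feed=150, rotation=None): straight line of the TCP; rotation=None keeps the orientation; feed is the mean speed in mm/s.
- robot.goto_joints(angles): joint-space move.
- grip(opening, newtons=None): opening from 0.0 (shut) to 1.0 (fully open); newtons is the grip in N (None keeps the last); returns when the fingers have stopped.
- robot.hold(seconds).
- kin.ik(position, orientation): joint angles nearest the present ones, or None.
- robot.observe(): the state.
- viewer.read_camera(name): name is "scene" or "top" or "wrist"; returns the picture (400x640x3 uint8, red, green, blue); there is no depth.
- viewer.camera_info(name): a dict with "camera_matrix" (3x3 intrinsics, pixels), "R" (3x3) and "t" (3): a world point X has camera coordinates R X + t. Camera axes: x right, y down, z forward; pixel columns grow to the right and rows downward; lengths in mm; the calibration is good to about 2 mm. The wrist camera is an equidistant fisheye: a pixel r from the principal point sees the ray r / f radians off the axis. A picture is of the moment at which its call begins: read the wrist's pose just before it. camera_info takes no time and is no camera call; for the wrist camera it gives the pose at the moment of the call.
A pose or a line that the arm cannot do raises robot.IKError and nothing moves.
- robot.job_done(): hands the job in; it is judged then, once.
Trained networks look in the newest picture that a camera, given by its name, has taken for a name from the list of things; names that differ only in an ending like _2 or _b are one class to them, and where a whole thing is asked for, a point or a joint stands for the part that bears it (a point fixed in the world has none). Each returns a list of dicts, best first, with "confidence" (0 to 1); they miss things now and then, are a little off and sometimes report something else, mostly with a low value. They report only what shows in the picture. A call takes as long as a camera call. They do not tell look-alikes from the thing itself.
- viewer.silhouettes(name, camera): "mask" (400x640 bool, what is visible of it).
- viewer.pinpoint(name, camera): "at" ([x, y, z] in mm, in the coordinates of the camera as it stood for that picture, good to about 4 mm: a listed point, or the origin of a listed thing).
The state is a dict: "t": time; "joints": joint angles; "joint_velocities": joint speeds; "joint_torque": joint torques, N m; "tcp_pos": TCP position; "tcp_rot": TCP orientation; "contact_force": force on the tool from outside, world axes, zero at the start; "wrist_torque": the same for the moment, N m; "grip_width": opening from 0.0 (shut) to 1.0 (fully open); "grip_force": force on a finger pad.
Only numpy, scipy, OpenCV 4.12 (cv2) and the standard library are available. Lean on these libraries where they do the work, as an engineer would, in place of code of your own. Each camera call takes 0.05 s, during which the arm holds its last target. There are 200 camera calls.

## Task

One lower half of a ferrite core stands in the curing jig. Pick out its own spacer board from the sloping rack and its own upper half from the cork mat (narrow belongs to narrow, broad to broad), lay the spacer and then the upper half, legs down, squarely on it, push the jig's slide fully home and swing the clamp lever over until its foot bears firmly on the core. Ferrite cracks, so clamp it gently; do not lift the lower halves off, and leave the other size, the loupe, the coil unit and the tweezers where they are.

Things in the scene. Friction and masses are not known exactly. Their poses are not given: they have to be found in the camera images.
- clamp_jig: white test and curing jig with toggle lever, fixed; base plate 170 x 130 mm, top 15 mm above the bench. Origin on the bench; x points from its front (slide knob) to its back (lever post)
- clamp_jig_nest (a joint): slide of the jig, m: 0 = fully home under the clamp, up to 0.030 = drawn out to the front (-x of the jig); 0.3 N of friction, stays where it is left
- slide_top (a point): middle of the slide's flat top (50 x 46 mm), 28 mm above the bench; moves with the slide
- slide_knob (a point): front end of the slide's round push knob (diameter 14 mm, 12 mm long, axis level, 21 mm above the bench), 37 mm in front of slide_top; the slide's front face is 12 mm behind it and 12 mm high (16 to 28 mm above the bench). Push it towards +x of the jig
- clamp_jig_lever (a joint): clamp lever, rad: 0 = arm level with its foot down at 16 mm above the slide's top, grows as the arm lifts and the handle swings back and down (to 1.48); stiff hinge (0.25 N m), stays where it is left. With a full stack of 22 mm it bears at about 0.08
- lever_axis (a point): hinge axis of the lever (along the jig's y), 55 mm above the bench, 50 mm behind the jig's origin
- lever_grip (a point): middle of the grip on the lever's red round handle (diameter 17 mm, about 25 mm of it either side usable below, 11 mm above), 64 mm from the axis; at joint 0 it lies 34 mm behind and 54 mm above the axis; the handle itself leans back 0.51 rad from vertical there. x axis of the point turns with the lever
- lever_foot (a point): underside of the clamp's round foot (diameter 12 mm), 82 mm in front of the lever's axis
- lower_narrow: narrow lower ferrite half, legs up, 40 (x) x 22 (y) x 9 (z) mm, dark grey: 4 mm back plate, three straight bar legs 5 mm high across it. Origin under its middle, z up. Stands either in the jig or on the curing block
- lower_broad: broad lower ferrite half, legs up, 40 x 34 x 9 mm: as the narrow one, but the middle leg is a round post of 16 mm diameter. Origin under its middle. Stands either in the jig or on the curing block
- upper_narrow: narrow upper ferrite half lying legs down on the mat, 40 (x) x 22 (y) x 9 (z) mm. Origin under its middle, at the leg ends
- upper_broad: broad upper ferrite half lying legs down on the mat, 40 x 34 x 9 mm. Origin under its middle, at the leg ends
- spacer_narrow: plain board 40 (x) x 22 (y) x 4 (z) mm on the sloping rack. Origin at the middle of its underside, z normal to the board, x up the slope
- spacer_broad: plain board 40 x 34 x 4 mm on the sloping rack. Origin at the middle of its underside, z normal to the board, x up the slope
- spacer_rack: grey sheet steel rack, 105 x 230 x 168 mm, fixed. Origin under its middle, open to -x, 35 degree slope rising to +x. Two black ribs 12 mm wide and 22 mm high (y = -50 and +50 mm) each carry a spacer 55 mm above the bench, against a small stop at the lower end; back wall at x = 45 mm, hood at 160 mm height reaching forward to x = 15 mm over the boards
- curing_block: aluminium block 64 x 56 x 28 mm, fixed, on which the other lower half waits. Origin under its middle
- loupe: black loupe, diameter 38, height 35 mm, standing; bystander
- coil_unit_4: potted coil unit 23 x 28 x 22 mm; bystander
- tweezers: tweezers, 126 mm long, 10 mm high, lying; bystander
There are look-alikes about, which are no part of the job. Leave any pink look-alike of the upper_broad alone.

How it is judged (in metres and radians):
On the way, in this order (a step that is already met when the one before it is completed fails the run):
1. the matching spacer lies squarely on the lower half that stands in the jig, let go (((horizontal distance between lower_narrow and slide_top below 0.015 m and horizontal distance between spacer_narrow and lower_narrow below 0.004 m and z of spacer_narrow in the frame of lower_narrow between 0.0065 and 0.011 m and angle between the x axis of spacer_narrow and the x axis of lower_narrow, either way round below 0.12 rad and contact force between the fingers and spacer_narrow below 0.1 N) or (horizontal distance between lower_broad and slide_top below 0.015 m and horizontal distance between spacer_broad and lower_broad below 0.004 m and z of spacer_broad in the frame of lower_broad between 0.0065 and 0.011 m and angle between the x axis of spacer_broad and the x axis of lower_broad, either way round below 0.12 rad and contact force between the fingers and spacer_broad below 0.1 N))), for 0.2 s.
2. the matching upper half lies squarely on the spacer, let go (((horizontal distance between lower_narrow and slide_top below 0.015 m and horizontal distance between each of spacer_narrow, upper_narrow and lower_narrow below 0.004 m and z of spacer_narrow in the frame of lower_narrow between 0.0065 and 0.011 m and angle between the x axis of each of spacer_narrow, upper_narrow and the x axis of lower_narrow, either way round below 0.12 rad and contact force between the fingers and spacer_narrow below 0.1 N and z of upper_narrow in the frame of lower_narrow between 0.0105 and 0.015 m and contact force between the fingers and upper_narrow below 0.1 N) or (horizontal distance between lower_broad and slide_top below 0.015 m and horizontal distance between each of spacer_broad, upper_broad and lower_broad below 0.004 m and z of spacer_broad in the frame of lower_broad between 0.0065 and 0.011 m and angle between the x axis of each of spacer_broad, upper_broad and the x axis of lower_broad, either way round below 0.12 rad and contact force between the fingers and spacer_broad below 0.1 N and z of upper_broad in the frame of lower_broad between 0.0105 and 0.015 m and contact force between the fingers and upper_broad below 0.1 N))), for 0.2 s.
At the end, for the whole second after the job is handed in: The lower half that stood in the jig, the spacer and the upper half of its size lie stacked, centred within 4 mm and square within 0.12 rad, let go; slide home within 3 mm; clamp foot presses on the upper half with over 1 N; the other spacer and upper half within 20 mm of their starts (((horizontal distance between lower_narrow and slide_top below 0.015 m and horizontal distance between each of spacer_narrow, upper_narrow and lower_narrow below 0.004 m and z of spacer_narrow in the frame of lower_narrow between 0.0065 and 0.011 m and angle between the x axis of each of spacer_narrow, upper_narrow and the x axis of lower_narrow, either way round below 0.12 rad and contact force between the fingers and spacer_narrow below 0.1 N and z of upper_narrow in the frame of lower_narrow between 0.0105 and 0.015 m and contact force between the fingers and upper_narrow below 0.1 N and value of joint clamp_jig_nest below 0.003 m and contact force between clamp_jig_lever and upper_narrow above 1 N and distance of each of spacer_broad, upper_broad from where it was at the start of the episode below 0.02 m) or (horizontal distance between lower_broad and slide_top below 0.015 m and horizontal distance between each of spacer_broad, upper_broad and lower_broad below 0.004 m and z of spacer_broad in the frame of lower_broad between 0.0065 and 0.011 m and angle between the x axis of each of spacer_broad, upper_broad and the x axis of lower_broad, either way round below 0.12 rad and contact force between the fingers and spacer_broad below 0.1 N and z of upper_broad in the frame of lower_broad between 0.0105 and 0.015 m and contact force between the fingers and upper_broad below 0.1 N and value of joint clamp_jig_nest below 0.003 m and contact force between clamp_jig_lever and upper_broad above 1 N and distance of each of spacer_narrow, upper_narrow from where it was at the start of the episode below 0.02 m))); the robot touches nothing.
It fails at once if a ferrite half is clamped with more than 30 N (contact force between clamp_jig_lever and upper_narrow above 30 N or contact force between clamp_jig_lever and upper_broad above 30 N).
It fails at once if a lower half is lifted off (height (world z) of any of lower_narrow, lower_broad above 0.045 m).
It fails at once if the half waiting on the block, or the one in the jig, falls off (height (world z) of any of lower_narrow, lower_broad below 0.02 m).
It fails at once if the loupe, the coil unit or the tweezers are shoved away by more than 40 mm (distance of any of loupe, coil_unit_4, tweezers from where it was at the start of the episode above 0.04 m).
It also fails if it takes over 70 s, if anything falls off the work surface, if the arm or the gripper's body presses on something with over 40 N, if the wrist force passes 120 N, or if a joint passes its speed limit or range.

## Working session

There is one attempt and no reset: what is moved stays moved. The work goes in short steps, each a Python script; the robot and the scene stay as the last script left them, time stands still between calls to the robot, and variables do not carry over. Pictures are saved under pics/ and viewed, at most 13 in all, crops included, and the job is handed in when it is done.

```bash
ls; mkdir -p pics; cat > h.py <<'E'
import numpy as np, cv2
from scipy.spatial.transform import Rotation as Ro
from cell import robot, grip, kin, viewer
def snap(c,f=None):
    im=viewer.read_camera(c); 
    if f: cv2.imwrite('pics/'+f,im[:,:,::-1])
    return im
def toworld(c,p,info=None):
    i=info or viewer.camera_info(c); return np.array(i['R']).T@(np.array(p)-np.array(i['t']))
def pin(n,c,info=None):
    return [(round(d['confidence'],2),toworld(c,d['at'],info).round(0).tolist()) for d in viewer.pinpoint(n,c)]
def ray(c,u,v,z):
    i=viewer.camera_info(c);K=np.array(i['camera_matrix']);R=np.array(i['R']);t=np.array(i['t'])
    d=R.T@np.linalg.inv(K)@[u,v,1];o=-R.T@t;return o+d*(z-o[2])/d[2]
def proj(c,X):
    i=viewer.camera_info(c);p=np.array(i['camera_matrix'])@(np.array(i['R'])@X+np.array(i['t']));return p[:2]/p[2]
E
python3 - <<'E'
from h import *
N="slide_top slide_knob lever_axis lever_grip lever_foot lower_narrow lower_broad upper_narrow upper_broad spacer_narrow spacer_broad spacer_rack curing_block clamp_jig loupe coil_unit_4 tweezers".split()
for c in ("top","scene"):
    snap(c,c+'0.png'); i=viewer.camera_info(c); print(c,toworld(c,[0,0,0]).round(),np.array(i['camera_matrix']).round().tolist())
    for n in N: print(n,pin(n,c))
print(robot.observe()['t'])
E
```

```text
pics
top [490. 217. 969.] [[457.0, 0.0, 323.0], [0.0, 457.0, 202.0], [0.0, 0.0, 1.0]]
slide_top [(0.68, [473.0, -21.0, 25.0])]
slide_knob [(0.76, [435.0, -15.0, 20.0])]
lever_axis [(0.88, [589.0, -38.0, 53.0]), (0.39, [469.0, -24.0, 30.0]), (0.23, [470.0, -25.0, 27.0])]
lever_grip [(0.3, [466.0, 197.0, 3.0])]
lever_foot [(0.44, [532.0, -29.0, 114.0]), (0.28, [474.0, -23.0, 28.0])]
lower_narrow []
lower_broad [(0.77, [470.0, -23.0, 27.0])]
upper_narrow [(0.66, [466.0, 193.0, 1.0])]
upper_broad [(0.63, [378.0, 87.0, 0.0]), (0.56, [468.0, 277.0, -1.0])]
spacer_narrow [(0.44, [619.0, 330.0, 48.0])]
spacer_broad [(0.88, [556.0, 407.0, 54.0])]
spacer_rack [(0.59, [591.0, 374.0, -1.0])]
curing_block []
clamp_jig [(0.68, [537.0, -29.0, -3.0])]
loupe [(0.61, [560.0, 175.0, 2.0])]
coil_unit_4 []
tweezers []
scene [ 228. -263.  713.] [[367.0, 0.0, 328.0], [0.0, 367.0, 202.0], [0.0, 0.0, 1.0]]
slide_top [(0.67, [471.0, -23.0, 26.0]), (0.28, [473.0, -24.0, 27.0]), (0.25, [435.0, -19.0, 22.0])]
slide_knob [(0.68, [433.0, -17.0, 22.0])]
lever_axis [(0.57, [583.0, -39.0, 60.0]), (0.55, [470.0, -22.0, 23.0])]
lever_grip [(0.77, [648.0, -46.0, 59.0])]
lever_foot [(0.59, [527.0, -30.0, 116.0]), (0.34, [589.0, 370.0, 3.0])]
lower_narrow [(0.53, [647.0, 201.0, 29.0])]
lower_broad [(0.92, [471.0, -23.0, 28.0])]
upper_narrow [(0.71, [468.0, 195.0, 4.0])]
upper_broad [(0.59, [379.0, 81.0, 4.0]), (0.53, [470.0, 277.0, 3.0]), (0.48, [585.0, -41.0, 59.0])]
spacer_narrow [(0.57, [621.0, 328.0, 54.0])]
spacer_broad [(0.71, [558.0, 409.0, 58.0])]
spacer_rack [(0.62, [586.0, 369.0, 4.0]), (0.57, [742.0, 259.0, -2.0])]
curing_block [(0.65, [650.0, 200.0, 2.0])]
clamp_jig [(0.85, [537.0, -31.0, 2.0]), (0.17, [620.0, 330.0, 56.0])]
loupe [(0.54, [558.0, 172.0, 2.0])]
coil_unit_4 [(0.53, [701.0, 139.0, -2.0])]
tweezers [(0.67, [743.0, 257.0, 0.0])]
1.8
```

View pics/top0.png

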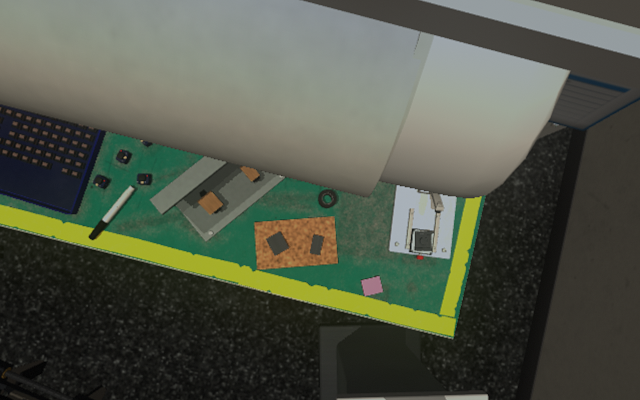

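View pics/scene0.png

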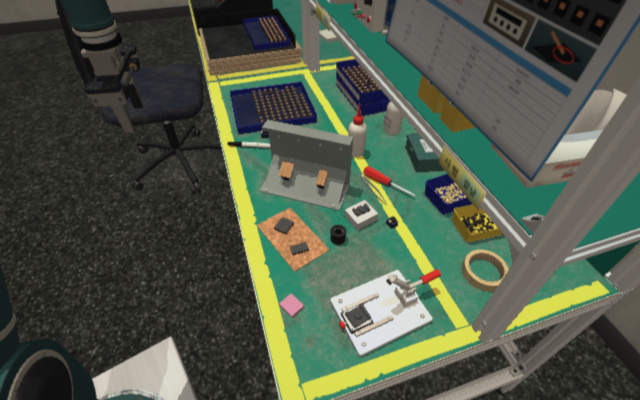

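The broad lower half stands in the jig. Upper-broad candidates are the dark one near px (277,243) in the top view, at (469,277) mm on the mat, and the pink one near px (372,286), off the mat. The pink one is the look-alike, so the mat one is meant. The spacer is the broad one at about (557,408,56). The rack yaw is about 38°, and the lever stands at about 0.95 rad. Next I'll look closer with the wrist camera.

```bash
cat >> h.py <<'E'
from scipy.optimize import minimize
def down(a): return np.array([[np.cos(a),np.sin(a),0],[np.sin(a),-np.cos(a),0],[0,0,-1.]])
def best(p,M):
    """rotvec of M or its half turn about tool z, whichever keeps joint changes smaller"""
    q0=np.array(robot.observe()['joints']);o=[]
    for s in (0,np.pi):
        rv=(Ro.from_matrix(M)*Ro.from_euler('z',s)).as_rotvec();q=kin.ik(p,rv)
        if q is not None:o.append((np.abs(np.array(q)-q0).max(),rv,q))
    if not o: print('NO IK',p);raise SystemExit
    o.sort(key=lambda x:x[0]);print('dq',round(o[0][0],2),'q',np.round(o[0][2],2));return o[0][1]
def project(c,X,i):
    K=np.array(i['camera_matrix']);p=np.atleast_2d(X)@np.array(i['R']).T+np.array(i['t'])
    if c!='wrist': q=p@K.T;return q[:,:2]/q[:,2:]
    r=np.hypot(p[:,0],p[:,1])+1e-9;th=np.arctan2(r,p[:,2])
    return np.c_[K[0,0]*th*p[:,0]/r+K[0,2],K[1,1]*th*p[:,1]/r+K[1,2]]
def fit(mask,c,i,dims,x0,B=np.eye(3)):
    """fit x,y,yaw of a box (origin under its middle, height z=x0[2], base rotation B) to a mask"""
    C=np.array([[a,b,d] for a in(-.5,.5) for b in(-.5,.5) for d in(0,1)])*dims
    n=8
    def cost(v):
        X=(Ro.from_euler('z',v[2]).as_matrix()@B@C.T).T+[v[0],v[1],x0[2]]
        h=cv2.convexHull(project(c,X,i).astype(np.float32));m=np.zeros(mask.shape,np.uint8)
        cv2.fillConvexPoly(m,np.round(h*16).astype(int),1,shift=4);m=m>0
        return 1-(m&mask).sum()/max((m|mask).sum(),1)
    bst=None
    for y in (x0[3]+np.linspace(-.6,.6,5) if len(x0)==4 else np.linspace(-1.4,1.4,8)):
        s=np.array([x0[0],x0[1],y]);r=minimize(cost,s,method='Nelder-Mead',options=dict(initial_simplex=np.vstack([s,s+[8,0,0],s+[0,8,0],s+[0,0,.25]])))
        if bst is None or r.fun<bst.fun:bst=r
    return bst.x.round(3),round(1-bst.fun,3)
def look(n,c='wrist',f=None):
    i=viewer.camera_info(c);im=snap(c,f);S=viewer.silhouettes(n,c);return i,im,S
E
python3 - <<'E'
from h import *
for n,d,x0 in (('lower_broad',(40,34,9),(471,-23,28)),('upper_broad',(40,34,9),(469,277,0)),('upper_narrow',(40,22,9),(467,194,0))):
    i,im,S=look(n,'top')
    for s in S[:2]: print(n,s['confidence'],s['mask'].sum(),fit(s['mask'],'top',i,d,x0))
p=[440,260,170];rv=best(p,down(-.1));robot.movep(p,rv)
i,im,S=look('upper_broad','wrist','w1.png')
print(toworld('wrist',[0,0,0],i).round(),np.array(i['R'])[2].round(2),robot.observe()['t'])
for s in S: print(s['confidence'],s['mask'].sum(),np.argwhere(s['mask']).mean(0).round(),fit(s['mask'],'wrist',i,(40,34,9),(469,277,0)))
print(pin('upper_broad','wrist',i))
E
```

```text
lower_broad 0.52 342 (array([ 4.72996e+02, -2.13490e+01, -3.30000e-02]), np.float64(0.95))
upper_broad 0.87 309 (array([473.928, 280.299,   0.476]), np.float64(0.898))
upper_broad 0.78 321 (array([469. , 277. ,  -1.4]), np.float64(0.0))
upper_narrow 0.72 288 (array([467. , 194. ,  -1.4]), np.float64(0.0))
upper_narrow 0.56 197 (array([ 4.69087e+02,  1.96483e+02, -1.99000e-01]), np.float64(0.857))
dq 0.94 q [-0.64  0.29  0.05  1.98 -0.02  0.87  0.89]
[367. 270. 340.] [ 0.26 -0.03 -0.96] 3.6083
0.82 1084 [212. 337.] (array([472.684, 279.658,   0.496]), np.float64(0.953))
0.58 911 [152. 163.] (array([469. , 277. ,  -1.4]), np.float64(0.0))
[(0.97, [467.0, 277.0, 1.0]), (0.81, [380.0, 86.0, 2.0])]
```

View pics/w1.png

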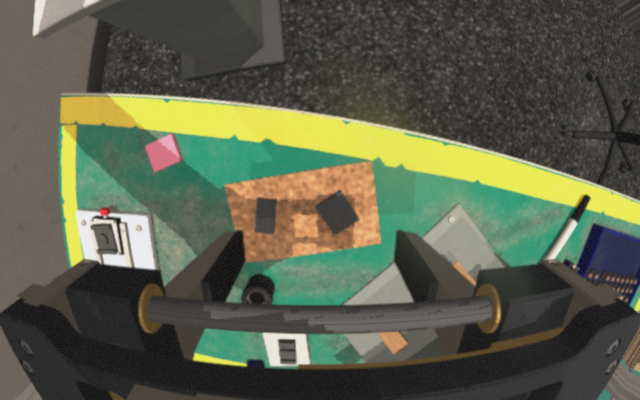

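The dark broad half shows at px (337,212) on the mat, with the narrow one at (265,215). The pink one is off the mat at (163,153). The fit for the broad half is (473,280) mm, yaw 0.49, IoU 0.95. Next are the jig and then the rack.

```bash
python3 - <<'E'
from h import *
o=robot.observe();T=Ro.from_rotvec(o['tcp_rot']).as_matrix();i=viewer.camera_info('wrist')
print('cam in tool',(T.T@(toworld('wrist',[0,0,0],i)-o['tcp_pos'])).round(1))
p=[430,-15,170];rv=best(p,down(-.13));robot.movep(p,rv)
i,im,S=look('lower_broad','wrist','w2.png')
cv2.imwrite('pics/w2c.png',cv2.resize(im[120:330,200:460,::-1],None,fx=3,fy=3)[:600,:800])
for s in S: print('lb',s['confidence'],s['mask'].sum(),fit(s['mask'],'wrist',i,(40,34,9),(472,-22,28)))
for n in 'slide_top slide_knob lever_axis lever_grip lever_foot clamp_jig'.split():print(n,pin(n,'wrist',i))
ex=np.array([np.cos(.67),np.sin(.67),0]);ey=np.array([-ex[1],ex[0],0]);n=-np.sin(np.radians(35))*ex+np.cos(np.radians(35))*np.array([0,0,1])
M=np.c_[np.cross(ey,n)*1.0,-ey,-n];print(np.linalg.det(M),M.round(2).tolist())
p=np.array([555,408,56])+n*110-20*ex
rv=best(p,M);robot.movep([470,300,250],best([470,300,250],down(.3)));rv=best(p,M);robot.movep(p,rv)
i,im,S=look('spacer_broad','wrist','w3.png');i2=viewer.camera_info('wrist');print('cam',toworld('wrist',[0,0,0],i).round())
B=Ro.from_euler('y',-35,degrees=True).as_matrix()
for s in S: print('sb',s['confidence'],s['mask'].sum(),fit(s['mask'],'wrist',i,(40,34,4),(556,408,55,.67),B))
for nn in ('spacer_broad','spacer_narrow','spacer_rack'):print(nn,pin(nn,'wrist',i))
S=viewer.silhouettes('spacer_narrow','wrist')
for s in S: print('sn',s['confidence'],fit(s['mask'],'wrist',i,(40,22,4),(620,329,55,.67),B))
print(robot.observe()['t'])
E
```

```text
cam in tool [  73.8    1.3 -170.1]
dq 0.56 q [-0.24  0.15  0.21  2.17 -0.04  0.82  1.44]
lb 0.61 1155 (array([ 4.73531e+02, -2.12590e+01, -1.12000e-01]), np.float64(0.895))
lb 0.26 11159 (array([460.431,  18.896,   1.45 ]), np.float64(0.126))
slide_top []
slide_knob [(0.94, [435.0, -14.0, 22.0])]
lever_axis [(0.78, [581.0, -38.0, 55.0])]
lever_grip [(0.68, [653.0, -46.0, 60.0])]
lever_foot [(0.76, [526.0, -30.0, 112.0]), (0.33, [590.0, 372.0, 3.0])]
clamp_jig [(0.94, [535.0, -30.0, 5.0])]
0.9999999999999999 [[0.64, 0.62, 0.45], [0.51, -0.78, 0.36], [0.57, -0.0, -0.82]]
dq 1.63 q [-0.11  0.38 -0.67  2.22  1.58  0.23  0.06]
dq 0.38 q [-0.62  0.28 -0.02  1.79  0.    1.07  1.24]
dq 1.58 q [-0.11  0.38 -0.67  2.22  1.58  0.23  0.06]
cam [367. 259. 243.]
sb 0.76 1289 (array([556.143, 409.881,   0.666]), np.float64(0.906))
spacer_broad [(0.59, [557.0, 411.0, 53.0])]
spacer_narrow [(0.81, [621.0, 330.0, 57.0])]
spacer_rack [(0.97, [587.0, 374.0, 2.0])]
sn 0.97 (array([620.202, 331.551,   0.719]), np.float64(0.907))
sn 0.19 (array([6.20e+02, 3.29e+02, 7.00e-02]), np.float64(0.0))
8.075
```

View pics/w2.png

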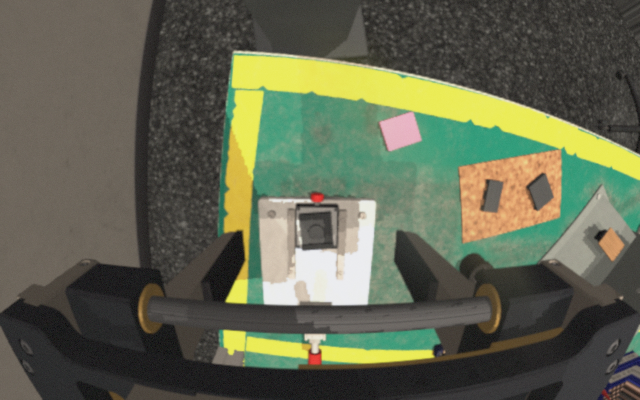

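View pics/w3.png

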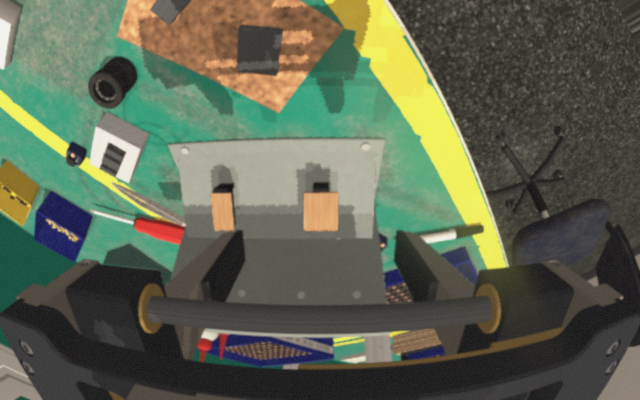

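In the jig view the broad lower half, with its round post, sits on the slide at px (317,228), with the knob at (317,197). In the rack view the broad spacer is at px (321,212), the wider of the two boards. The narrow one is at (223,212). All fits agree with the given sizes, so I'll pick the broad spacer now.

```bash
cat >> h.py <<'E'
def st():
    o=robot.observe();return dict(t=round(o['t'],1),p=np.round(o['tcp_pos'],1).tolist(),w=round(o['grip_width']*92,1),gf=np.round(o['grip_force'],1),cf=np.round(o['contact_force'],1).tolist())
E
python3 - <<'E'
from h import *
a=.68;ex=np.array([np.cos(a),np.sin(a),0]);ey=np.array([-ex[1],ex[0],0]);n=-np.sin(np.radians(35))*ex+np.cos(np.radians(35))*np.array([0,0,1])
M=np.c_[np.cross(ey,n),-ey,-n];b=np.array([556.1,409.9,55.])
grip(.65,15)
p=b+n*60;rv=best(p,M);robot.movep(p,rv);print(st())
robot.servo_line(b-5*n,80);print(st())
grip(0,15);print(st())
robot.servo_line(b+3*n,30);robot.servo_line(b+80*n,120);print(st())
p=[440,300,220];robot.movep(p,best(p,down(np.pi+.3)))
p=[455,-18,130];rv=best(p,down(np.pi-.12));robot.movep(p,rv)
print(st());i,im,S=look('spacer_broad','wrist','w4.png')
cv2.imwrite('pics/w4c.png',cv2.resize(im[150:330,220:420,::-1],None,fx=3,fy=3))
im=snap('scene');cv2.imwrite('pics/s4c.png',cv2.resize(im[240:390,290:490,::-1],None,fx=4,fy=4,interpolation=cv2.INTER_CUBIC))
o=robot.observe()
for s in S: print('sb',s['confidence'],s['mask'].sum(),fit(s['mask'],'wrist',i,(40,34,4),(455,-18,134,-.12)))
S=viewer.silhouettes('lower_broad','wrist')
for s in S: print('lb',s['confidence'],s['mask'].sum(),fit(s['mask'],'wrist',i,(40,34,9),(472,-22,28,-.12)))
S=viewer.silhouettes('lower_broad','scene');i=viewer.camera_info('scene')
for s in S: print('lb scene',s['confidence'],s['mask'].sum(),fit(s['mask'],'scene',i,(40,34,9),(472,-22,28,-.12)))
E
python3 - <<'E'
import cv2,numpy as np
a=cv2.imread('pics/w4c.png');b=cv2.imread('pics/s4c.png');print(a.shape,b.shape)
cv2.imwrite('pics/c4.png',np.vstack([cv2.resize(a,(800,720))[200:500],b[150:450]]))
E
```

```text
dq 0.22 q [-0.18  0.53 -0.6   2.13  1.81  0.27 -0.11]
{'t': 9.1, 'p': [528.8, 388.5, 102.8], 'w': 59.6, 'gf': np.float64(0.0), 'cf': [0.1, 0.1, -0.4]}
{'t': 10.0, 'p': [558.3, 411.7, 51.4], 'w': 59.7, 'gf': np.float64(0.0), 'cf': [0.2, -0.8, 0.1]}
{'t': 10.6, 'p': [558.4, 411.7, 51.2], 'w': 33.9, 'gf': np.float64(15.0), 'cf': [-1.4, -1.3, 2.2]}
{'t': 11.8, 'p': [520.5, 381.1, 120.5], 'w': 33.7, 'gf': np.float64(15.0), 'cf': [0.2, 0.8, -0.3]}
dq 1.32 q [ 0.08  0.43 -0.94  1.84  0.39  1.07  0.87]
dq 0.58 q [ 0.66  0.39 -0.82  2.1   0.39  0.81  1.06]
{'t': 14.2, 'p': [455.6, -16.7, 130.4], 'w': 33.4, 'gf': np.float64(15.0), 'cf': [-0.8, 0.5, 0.3]}
sb 0.82 3887 (array([ 4.55601e+02, -1.55310e+01, -1.20000e-01]), np.float64(0.976))
sb 0.29 716 (array([455.  , -18.  ,  -0.72]), np.float64(0.0))
sb 0.28 512 (array([455.  , -18.  ,  -0.72]), np.float64(0.0))
lb 0.85 578 (array([ 4.67911e+02, -2.15050e+01, -1.15000e-01]), np.float64(0.331))
lb 0.72 667 (array([472.  , -22.  ,  -0.72]), np.float64(0.0))
lb scene 0.71 337 (array([ 4.73384e+02, -2.07130e+01, -1.90000e-02]), np.float64(0.831))
(540, 600, 3) (600, 800, 3)
```

View pics/c4.png

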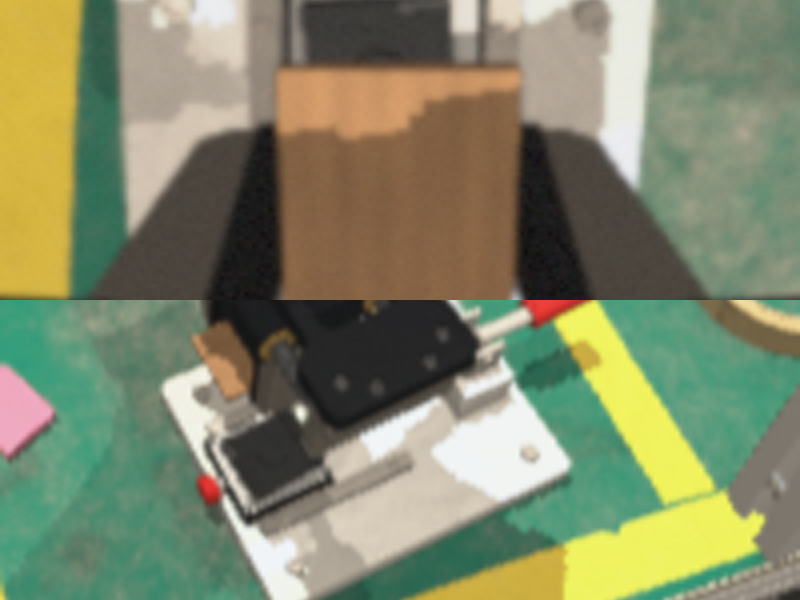

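The spacer is held square and centred; the fit agrees with the TCP to about 1 mm. The jig's guide bars are low. I'll lay the spacer down with contact sensing.

```bash
cat >> h.py <<'E'
def lower(x,y,z0,zmin,rv,thr=1.5,step=.7):
    robot.servo_line([x,y,z0],80,rv);robot.hold(.2);o=robot.observe();e=np.array([x,y])-o['tcp_pos'][:2];print('err',e.round(2),st())
    x,y=np.array([x,y])+e;robot.servo_line([x,y,z0],30);robot.hold(.1);f0=robot.observe()['contact_force'][2];z=z0
    while z>zmin:
        z-=step;robot.servo_line([x,y,z],15);f=robot.observe()['contact_force'][2]-f0
        if abs(f)>thr:break
    print('stop z',round(z,1),'f',round(f,2),st());return x,y,z
E
python3 - <<'E'
from h import *
p=[473.3,-21.5,75];rv=best(p,down(np.pi-.11));robot.servo_line(p,100,rv)
x,y,z=lower(473.3,-21.5,37,29.5,rv)
grip(.49,5);print(st())
robot.servo_line([x,y,z+2],20);robot.servo_line([x,y,70],80);print(st())
robot.servo_line([x-25,y+3,150],150)
i,im,S=look('spacer_broad','wrist')
cv2.imwrite('pics/c5.png',cv2.resize(im[120:300,220:420,::-1],None,fx=3,fy=3))
for s in S[:2]: print('sb',s['confidence'],s['mask'].sum(),fit(s['mask'],'wrist',i,(40,34,4),(473,-22,37,-.12)))
S=viewer.silhouettes('lower_broad','wrist')
for s in S[:2]: print('lb',s['confidence'],s['mask'].sum(),fit(s['mask'],'wrist',i,(40,34,9),(472,-22,28,-.12)))
print(st())
E
```

```text
dq 0.12 q [ 0.58  0.51 -0.73  2.09  0.52  0.72  0.97]
err [-0.35  0.02] {'t': 16.0, 'p': [473.6, -21.5, 37.4], 'w': 33.7, 'gf': np.float64(15.0), 'cf': [-0.2, 0.3, -0.2]}
stop z 31.4 f 5.98 {'t': 18.4, 'p': [473.7, -21.6, 31.9], 'w': 33.7, 'gf': np.float64(17.7), 'cf': [-0.6, -0.9, 6.0]}
{'t': 18.7, 'p': [472.6, -21.7, 31.1], 'w': 45.4, 'gf': np.float64(0.0), 'cf': [0.9, 0.3, -1.0]}
{'t': 19.6, 'p': [473.1, -21.8, 70.3], 'w': 45.0, 'gf': np.float64(0.0), 'cf': [0.1, -0.3, 0.2]}
sb 0.64 1459 (array([ 4.73327e+02, -1.98210e+01, -5.10000e-02]), np.float64(0.956))
lb 0.68 98 (array([ 4.69466e+02, -2.37780e+01, -1.16000e-01]), np.float64(0.065))
{'t': 20.5, 'p': [447.5, -18.4, 149.1], 'w': 45.0, 'gf': np.float64(0.0), 'cf': [0.3, -0.6, -0.1]}
```

View pics/c5.png

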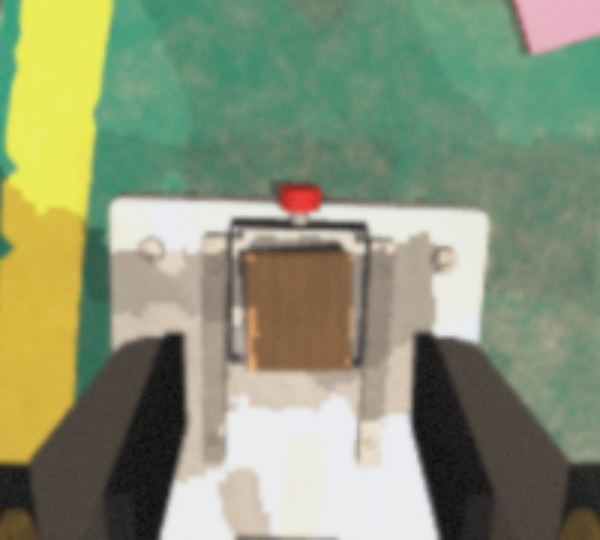

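The broad spacer lies centred on the lower half in the crop: slide edges at px 232 and 368, board at 246 to 352. Next I'll confirm the upper half in a crop before reaching for it.

```bash
python3 - <<'E'
from h import *
p=[440,262,150];robot.movep(p,best(p,down(np.pi+.49)));robot.hold(.2)
i,im,S=look('upper_broad','wrist')
cv2.imwrite('pics/c6.png',cv2.resize(im[60:300,150:430,::-1],None,fx=2.5,fy=2.5))
for s in S[:2]: print(s['confidence'],s['mask'].sum(),np.argwhere(s['mask']).mean(0).round(),im[s['mask']].mean(0).round(),[fit(s['mask'],'wrist',i,(40,34,9),(473,280,z,.49)) for z in(0,3)])
print(pin('upper_broad','wrist',i),st())
E
```

```text
dq 0.54 q [ 0.17  0.53 -0.98  1.95  0.54  0.95  0.99]
0.69 1264 [222. 321.] [81. 75. 68.] [(array([472.321, 279.666,   0.48 ]), np.float64(0.983)), (array([4.71721e+02, 2.79410e+02, 4.58000e-01]), np.float64(0.97))]
0.66 660 [101.  99.] [120. 102.  95.] [(array([ 4.73e+02,  2.80e+02, -1.10e-01]), np.float64(0.0)), (array([ 4.73e+02,  2.80e+02, -1.10e-01]), np.float64(0.0))]
[(0.84, [378.0, 90.0, 1.0]), (0.75, [469.0, 275.0, 3.0])] {'t': 21.9, 'p': [440.4, 261.2, 150.0], 'w': 45.1, 'gf': np.float64(0.0), 'cf': [-0.3, 0.2, 1.3]}
```

View pics/c6.png

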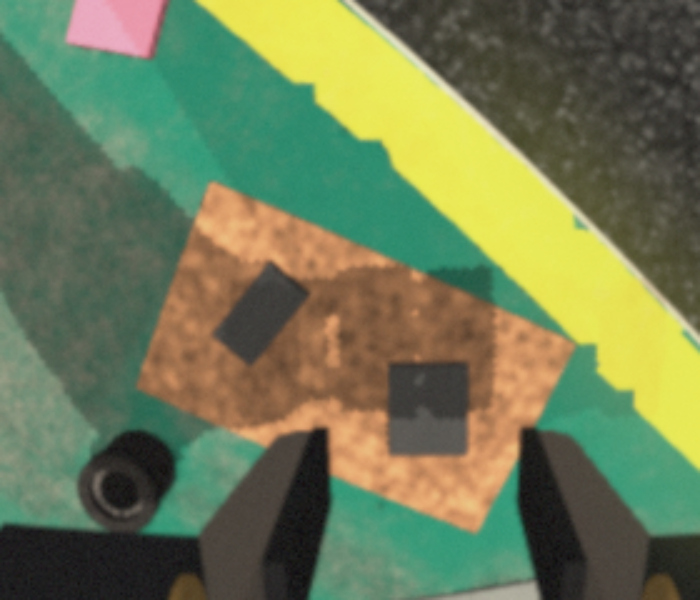

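The dark broad half (crop px 428,408) is the one on the mat. The narrow one is at (262,312) and the pink one is outside the mat. I'll pick it up.

```bash
python3 - <<'E'
from h import *
x,y,a=472,279.4,.48
grip(.62,12);p=[x,y,60];rv=best(p,down(np.pi+a));robot.servo_line(p,120,rv)
x,y,z=lower(x,y,16,5.5,rv,thr=2,step=1.5)
grip(0,12);print(st())
robot.servo_line([x,y,z+4],25);robot.servo_line([x,y,130],120)
p=[450,-18,140];rv=best(p,down(np.pi-.11));robot.movep(p,rv);robot.hold(.3);print(st())
o=robot.observe();i,im,S=look('upper_broad','wrist')
cv2.imwrite('pics/c7.png',cv2.resize(im[120:300,220:420,::-1],None,fx=3,fy=3))
T=Ro.from_rotvec(o['tcp_rot']).as_matrix()
for s in S[:2]:
  if s['mask'].sum()>2000:
    for zz in (-5,-2): 
        v,q=fit(s['mask'],'wrist',i,(40,34,9),(450,-18,140+zz,-.11));d=np.array([v[0],v[1],140+zz])-o['tcp_pos'];print(s['confidence'],v,q,'in tool',(T.T@d).round(1))
S=viewer.silhouettes('spacer_broad','wrist')
for s in S[:2]: print('sb',s['confidence'],s['mask'].sum(),fit(s['mask'],'wrist',i,(40,34,4),(473,-22,37,-.12)))
E
```

```text
dq 0.17 q [ 0.04  0.69 -0.83  1.92  0.69  0.84  0.88]
err [-0.3 -0.2] {'t': 24.1, 'p': [472.3, 279.6, 16.4], 'w': 57.0, 'gf': np.float64(0.0), 'cf': [0.5, 0.1, 0.1]}
stop z 5.5 f 1.1 {'t': 26.2, 'p': [471.6, 279.1, 5.4], 'w': 57.2, 'gf': np.float64(0.0), 'cf': [-0.1, -1.2, 0.2]}
{'t': 26.7, 'p': [471.7, 279.2, 5.5], 'w': 33.8, 'gf': np.float64(12.0), 'cf': [0.7, 0.3, 0.5]}
dq 0.62 q [ 0.73  0.39 -0.89  2.1   0.41  0.84  1.05]
{'t': 29.6, 'p': [450.2, -17.1, 140.0], 'w': 33.7, 'gf': np.float64(12.0), 'cf': [0.8, 0.0, 0.0]}
0.82 [ 4.51474e+02 -1.61280e+01 -1.07000e-01] 0.96 in tool [-1.2  1.1  5. ]
0.82 [ 4.50437e+02 -1.60010e+01 -1.09000e-01] 0.934 in tool [-0.2  1.1  2. ]
sb 0.73 306 (array([ 4.73088e+02, -2.12600e+01, -1.33000e-01]), np.float64(0.191))
sb 0.61 669 (array([451.452, -17.002,   0.741]), np.float64(0.382))
```

View pics/c7.png

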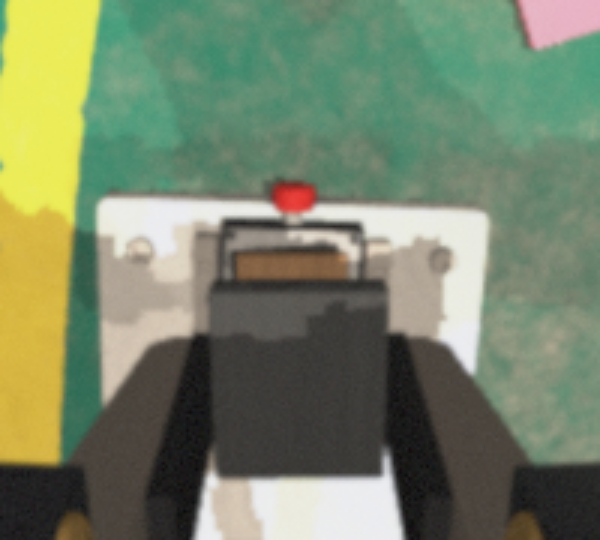

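The upper half is held square and centred to about 1 mm, and the spacer is still seated. I'll lay it down.

```bash
python3 - <<'E'
from h import *
p=[472.8,-21.6,80];rv=best(p,down(np.pi-.11));robot.servo_line(p,100,rv)
x,y,z=lower(472.8,-21.6,50,39.5,rv,thr=2)
grip(.5,5);print(st())
robot.servo_line([x,y,z+2],20);robot.servo_line([x,y,80],80)
robot.servo_line([x-32,y+4,150],150);robot.hold(.3)
i,im,S=look('upper_broad','wrist')
cv2.imwrite('pics/c8.png',cv2.resize(im[120:300,220:420,::-1],None,fx=3,fy=3))
for s in S[:2]: print('ub',s['confidence'],s['mask'].sum(),fit(s['mask'],'wrist',i,(40,34,9),(473,-22,41,-.12)))
for n in 'slide_knob lever_axis lever_foot lever_grip'.split():print(n,pin(n,'wrist',i))
im=snap('scene');cv2.imwrite('pics/c8s.png',cv2.resize(im[240:390,290:490,::-1],None,fx=4,fy=4,interpolation=cv2.INTER_CUBIC))
for n in 'slide_knob lever_axis lever_foot lever_grip'.split():print(n,pin(n,'scene'))
a=cv2.imread('pics/c8.png');b=cv2.imread('pics/c8s.png')
cv2.imwrite('pics/c8m.png',np.hstack([cv2.resize(a,(400,360)),cv2.resize(b,(400,300))[:300].repeat(1,0) if 0 else cv2.copyMakeBorder(cv2.resize(b,(400,300)),0,60,0,0,0)]))
print(st())
E
```

```text
dq 0.14 q [ 0.62  0.52 -0.79  2.09  0.54  0.75  0.95]
err [-0.27 -0.07] {'t': 31.3, 'p': [473.1, -21.5, 50.3], 'w': 33.5, 'gf': np.float64(12.0), 'cf': [-0.1, 0.4, -0.2]}
stop z 43.0 f 2.99 {'t': 34.1, 'p': [472.9, -21.7, 43.2], 'w': 33.9, 'gf': np.float64(12.0), 'cf': [-0.1, 0.3, 2.7]}
{'t': 34.5, 'p': [472.4, -21.6, 42.9], 'w': 46.2, 'gf': np.float64(0.0), 'cf': [-0.6, -0.8, 0.2]}
ub 0.85 1523 (array([ 4.73691e+02, -2.07990e+01, -9.60000e-02]), np.float64(0.96))
ub 0.84 1321 (array([473.  , -22.  ,  -0.72]), np.float64(0.0))
slide_knob [(0.65, [436.0, -14.0, 24.0])]
lever_axis [(0.57, [579.0, -38.0, 53.0])]
lever_foot [(0.73, [529.0, -33.0, 113.0])]
lever_grip []
slide_knob [(0.62, [435.0, -20.0, 23.0])]
lever_axis [(0.64, [586.0, -40.0, 58.0]), (0.63, [620.0, 331.0, 54.0])]
lever_foot []
lever_grip []
{'t': 36.9, 'p': [440.6, -17.7, 150.0], 'w': 45.8, 'gf': np.float64(0.0), 'cf': [1.3, 0.0, 0.1]}
```

View pics/c8m.png

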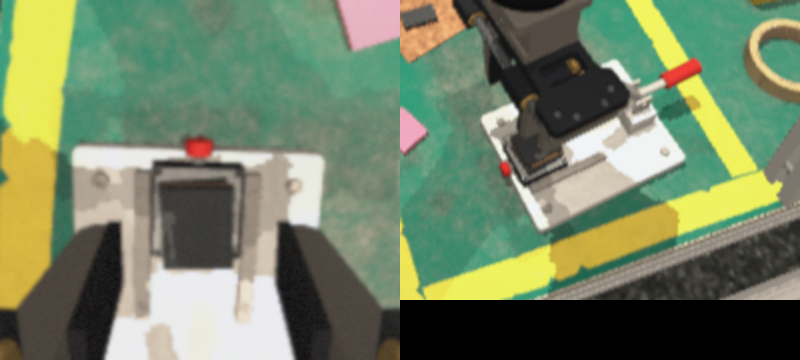

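The stack is complete: the core is centred at crop px (197,225), yaw about −0.1. Next I'll push the slide home.

```bash
cat >> h.py <<'E'
psi=-.145;u=np.array([np.cos(psi),np.sin(psi),0]);Z=np.array([0,0,1.])
E
python3 - <<'E'
from h import *
k=np.array([436,-16.2,0])
p=k-26*u+80*Z;rv=best(p,down(np.pi+psi));robot.servo_line(p,150,rv);grip(0,5)
robot.servo_line(k-26*u+30*Z,120);robot.servo_line(k-26*u+18.5*Z,40);robot.hold(.15)
f0=np.array(robot.observe()['contact_force']);print(st());d=-26
while d<28:
    d+=3 if d<10 else 1.5;robot.servo_line(k+d*u+18.5*Z,30);f=(np.array(robot.observe()['contact_force'])-f0)@u
    if f<-5:break
print('d',d,'f',f,st())
robot.servo_line(k+(d-15)*u+18.5*Z,80);robot.servo_line(k+(d-15)*u+110*Z,200);robot.hold(.2)
i,im,S=look('upper_broad','wrist')
for s in S[:2]: print('ub',s['confidence'],s['mask'].sum(),fit(s['mask'],'wrist',i,(40,34,9),(502,-25,41,-.12)))
for n in 'slide_knob lever_axis lever_foot'.split():print(n,pin(n,'wrist',i))
cv2.imwrite('pics/c9.png',cv2.resize(im[120:300,220:420,::-1],None,fx=3,fy=3));print(st())
E
```

```text
dq 0.17 q [ 0.66  0.43 -0.82  2.23  0.5   0.68  0.91]
{'t': 39.4, 'p': [410.4, -12.4, 18.6], 'w': 0.6, 'gf': np.float64(0.0), 'cf': [0.1, -0.0, 0.1]}
d 19.0 f -7.496369730433815 {'t': 43.9, 'p': [452.5, -18.7, 18.1], 'w': 0.3, 'gf': np.float64(3.6), 'cf': [-7.2, 1.8, 4.7]}
ub 0.94 1640 (array([502.  , -25.  ,  -0.72]), np.float64(0.0))
slide_knob []
lever_axis [(0.82, [587.0, -37.0, 54.0])]
lever_foot [(0.71, [648.0, 199.0, -3.0]), (0.51, [526.0, -31.0, 109.0])]
{'t': 45.3, 'p': [439.8, -16.6, 109.6], 'w': 0.3, 'gf': np.float64(0.0), 'cf': [0.0, 0.6, 0.3]}
```

View pics/c9.png

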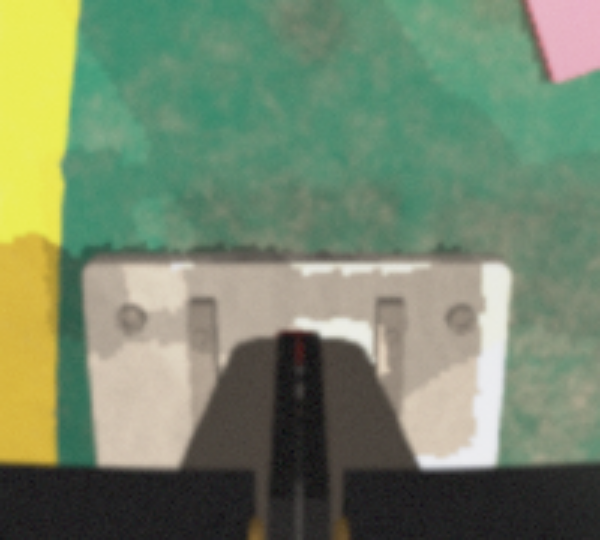

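The slide moved until the force rose. I'll check that it is home with the fixed cameras.

```bash
python3 - <<'E'
from h import *
for c in('scene','top'):
    im=snap(c,c+'9.png')
    i=viewer.camera_info(c)
    for n in 'slide_top slide_knob lever_axis lever_foot'.split():print(c,n,pin(n,c))
    for s in viewer.silhouettes('upper_broad',c)[:3]:
        m=s['mask'];
        if m.sum()<2000: print('ub',s['confidence'],m.sum(),fit(m,c,i,(40,34,9),(502,-25,41,-.12)))
a=cv2.imread('pics/scene9.png')[250:380,300:480];b=cv2.imread('pics/top9.png')[170:280,370:480]
cv2.imwrite('pics/c10.png',np.hstack([cv2.resize(a,(460,330),interpolation=2),cv2.resize(b,(330,330),interpolation=2)]));print(st())
E
```

```text
scene slide_top [(0.58, [500.0, -27.0, 24.0])]
scene slide_knob []
scene lever_axis [(0.77, [585.0, -42.0, 57.0])]
scene lever_foot [(0.55, [527.0, -30.0, 115.0])]
ub 0.63 314 (array([502.  , -25.  ,  -0.72]), np.float64(0.0))
top slide_top [(0.6, [500.0, -28.0, 24.0])]
top slide_knob [(0.47, [461.0, -17.0, 19.0])]
top lever_axis [(0.66, [588.0, -37.0, 52.0])]
top lever_foot []
ub 0.57 336 (array([ 5.0104e+02, -2.6894e+01, -2.4000e-02]), np.float64(0.906))
ub 0.52 320 (array([502.  , -25.  ,  -0.72]), np.float64(0.0))
{'t': 45.9, 'p': [440.0, -16.8, 110.0], 'w': 0.6, 'gf': np.float64(0.0), 'cf': [0.0, 0.3, 0.1]}
```

View pics/c10.png

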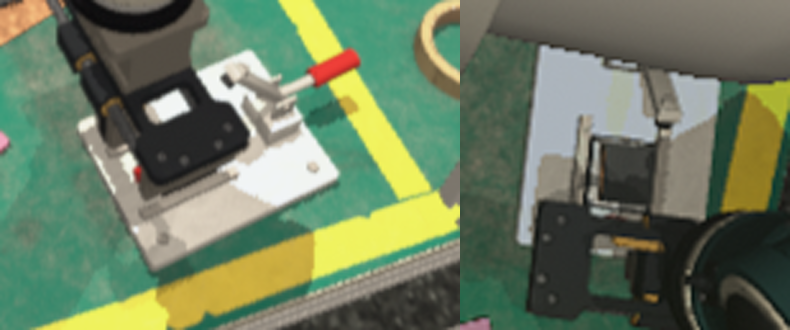

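The slide and core moved about 28 mm. I'll push again a little higher and firmer to make sure it's home, then work the lever by pressing the arm along its arc.

```bash
python3 - <<'E'
from h import *
k=np.array([436,-16.2,0]);rv=robot.observe()['tcp_rot']
robot.servo_line(k+4*u+40*Z,200);robot.servo_line(k+4*u+22.5*Z,80);robot.servo_line(k+13*u+22.5*Z,60)
f0=np.array(robot.observe()['contact_force']);d=13;L=[]
while d<28:
    d+=1;robot.servo_line(k+d*u+22.5*Z,30);o=robot.observe();f=(np.array(o['contact_force'])-f0)@u;L.append((d,round(o['tcp_pos'][0],1),round(f,1)))
    if f<-11:break
print(L,st())
robot.servo_line(k+(d-12)*u+22.5*Z,100);robot.servo_line(k+(d-12)*u+110*Z,200)
snap('top');i=viewer.camera_info('top')
for s in viewer.silhouettes('upper_broad','top')[:3]:
    m=s['mask'];v=fit(m,'top',i,(40,34,9),(502,-25,41,-.12))
    if v[1]>.3: print('ub',v)
print(pin('slide_top','top'),st())
E
```

```text
[(14, np.float64(449.8), np.float64(-0.2)), (15, np.float64(450.9), np.float64(-0.9)), (16, np.float64(451.9), np.float64(-0.4)), (17, np.float64(452.4), np.float64(-2.6)), (18, np.float64(452.5), np.float64(-5.2)), (19, np.float64(452.5), np.float64(-8.1)), (20, np.float64(452.6), np.float64(-9.1)), (21, np.float64(452.7), np.float64(-12.1))] {'t': 49.1, 'p': [452.7, -18.8, 21.9], 'w': 0.6, 'gf': np.float64(5.8), 'cf': [-11.4, 2.4, 8.6]}
ub (array([ 4.99457e+02, -2.49500e+01, -2.60000e-02]), np.float64(0.904))
[(0.73, [501.0, -29.0, 27.0])] {'t': 50.1, 'p': [444.1, -17.5, 108.8], 'w': 0.6, 'gf': np.float64(0.0), 'cf': [-0.8, 0.8, 0.3]}
```

It meets the same hard stop at TCP x = 452.5, so the slide is home. Now the lever.

```bash
python3 - <<'E'
from h import *
A=np.array([585.5,-38,55.])
def tcp(q,h,r=72):
    return A+u*(-r*np.cos(q)+h*np.sin(q)+10)+Z*(r*np.sin(q)+h*np.cos(q))
robot.servo_line(k0:=np.array([455,-19,185.]),250)
p=tcp(.98,30)+Z*35;robot.servo_line(p,200);robot.servo_line(tcp(.98,24),100);robot.hold(.1)
f0=np.array(robot.observe()['contact_force']);print(st())
q=.98;L=[];h=7;robot.servo_line(tcp(.95,14),60)
while q>-.15:
    o=robot.observe();F=np.linalg.norm(np.array(o['contact_force'])-f0);L.append((round(q,2),round(F,1),round(o['tcp_pos'][2],1)))
    if F>11 or (F>9 and q>.3): break
    q-=.06 if q>.28 else (.02 if F<6 else .01)
    robot.servo_line(tcp(q,h),50 if q>.28 else 25)
print(L,st())
if q<.3:
    robot.hold(.1);p=np.array(robot.observe()['tcp_pos']);robot.servo_line(tcp(q,h)+15*Z,60);print(st())
E
```

```text
{'t': 52.0, 'p': [575.9, -36.5, 128.9], 'w': 0.4, 'gf': np.float64(0.0), 'cf': [-0.2, 0.5, 0.6]}
[(0.98, np.float64(0.8), np.float64(121.6)), (0.92, np.float64(1.2), np.float64(116.4)), (0.86, np.float64(2.0), np.float64(114.4)), (0.8, np.float64(3.6), np.float64(111.6)), (0.74, np.float64(2.7), np.float64(108.5)), (0.68, np.float64(3.1), np.float64(105.4)), (0.62, np.float64(3.0), np.float64(102.2)), (0.56, np.float64(2.0), np.float64(98.8)), (0.5, np.float64(2.1), np.float64(95.3)), (0.44, np.float64(1.0), np.float64(91.7)), (0.38, np.float64(1.8), np.float64(87.9)), (0.32, np.float64(1.2), np.float64(83.9)), (0.26, np.float64(1.2), np.float64(80.0)), (0.24, np.float64(1.2), np.float64(78.8)), (0.22, np.float64(1.9), np.float64(77.5)), (0.2, np.float64(1.9), np.float64(76.1)), (0.18, np.float64(1.8), np.float64(74.6)), (0.16, np.float64(1.1), np.float64(73.3)), (0.14, np.float64(1.3), np.float64(71.9)), (0.12, np.float64(2.2), np.float64(70.5)), (0.1, np.float64(1.8), np.float64(69.0)), (0.08, np.float64(1.2), np.float64(67.6)), (0.06, np.float64(1.2), np.float64(66.2)), (0.04, np.float64(4.1), np.float64(64.9)), (0.02, np.float64(13.6), np.float64(64.5))] {'t': 58.5, 'p': [524.6, -29.1, 64.5], 'w': 0.7, 'gf': np.float64(6.7), 'cf': [-2.8, -0.4, 13.9]}
{'t': 59.0, 'p': [524.2, -29.2, 78.5], 'w': 0.3, 'gf': np.float64(0.0), 'cf': [-0.3, -1.1, 0.7]}
```

```bash
python3 - <<'E'
from h import *
p=np.array(robot.observe()['tcp_pos']);robot.servo_line(p-u*60+Z*90,250)
im=snap('scene');print(pin('lever_foot','scene'),pin('lever_grip','scene'));im2=snap('wrist')
a=im[230:380,300:500,::-1];b=im2[120:300,200:440,::-1]
cv2.imwrite('pics/c11.png',np.hstack([cv2.resize(a,(440,330),interpolation=2),cv2.resize(b,(350,330),interpolation=2)]));print(st())
E
```

```text
[(0.53, [503.0, -28.0, 46.0]), (0.27, [499.0, -27.0, 26.0])] [(0.69, [622.0, -43.0, 108.0]), (0.31, [497.0, -25.0, 24.0])]
{'t': 59.8, 'p': [464.7, -20.5, 167.3], 'w': 0.4, 'gf': np.float64(0.0), 'cf': [-0.5, 0.6, -0.7]}
```

View pics/c11.png

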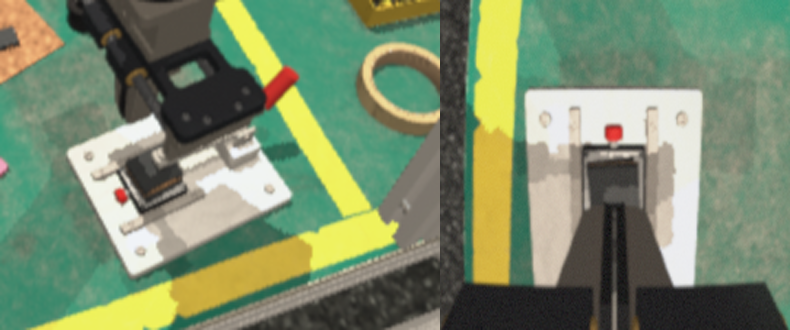

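The lever grip is at about (622,−43,108), which matches a joint angle of about 0.05–0.08. The foot is on the core, the stack is square, and the robot is clear. Handing in.

```bash
python3 -c "
from cell import robot
print(robot.job_done())"
```

```text
the job is handed in; nothing more can be done
None
```

I handed the job in at about 60 s on the robot's clock, with no verdict returned: the broad spacer and broad upper half lie on the broad lower half, the slide is against its stop, and the lever is down on the core. It was pressed down with about 14 N, but the force the foot still holds on the core was not measured.

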